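# Earth the supply unit, then hold its sprung fuse cover open at 60 degrees

### The arm

A 6-joint arm with a two-finger parallel gripper is mounted at the origin on a cart in front of the work surface, level with it; the furniture and walls round the work are solid. World frame = base frame: x ahead of the robot, y to its left, z up, the work surface at z = 0. Lengths are in mm, angles in degrees, forces in N, time in s.
With the tool pointing down it reaches from about 350 to 850 mm from the base axis. Payload 8.1 kg.
Tool frame: the origin (TCP) lies between the finger pads; the fingertips stand 22 mm ahead of it and the grasp point (between the pads) lies 3 mm ahead of it; z points along the fingers, y is the line along which they close (so a half turn about z gives the same grasp; the last joint's range is limited). The gripper opens to 85 mm and grips with 20 to 120 N. Pads are 22 mm wide; open, the fingers measure 114 mm over their backs; the gripper's body (76 mm by 85 mm) begins 54 mm behind the grasp point. The pads swing forward as they close: fully open they stand 13 mm farther back than shut.
Start: joints at [69.076, 7.471, 85.268, -0, 87.261, -4.893], TCP at [165.676, 576.677, 253.292] pointing down, gripper open.
Joint ranges: [-169.43, 169.43], [-51.17, 129.36], [1.28, 143.12], [-76.62, 256.62], [0, 156.53], [-152.29, 152.29]. Speed limits (degrees/s): [136.94, 136.94, 159.86, 180, 180, 180].

### API

Orientations are given as [roll, pitch, yaw] about the fixed x, y, z axes, in that order (R = Rz(yaw) Ry(pitch) Rx(roll)).
In Python, from bench import r, vision gives the robot as it stands.
- The arm moves only by the tool step_arm, never from a script. Its argument "targets" is a list that holds one entry, the list of rows, each a list of 6 numbers: the shift along the world's x, y, z in mm, then the turn, a rotation vector about the world's x, y, z in rad. In form: [[[x, y, z, rx, ry, rz], ...]]. A call has 1 to 12 rows; each row is the pose to reach, as a shift and turn from the pose commanded when the call began; what a row does not reach only later rows make up. A row lasts 1/12 s, in which the tool goes at most 41.7 mm and 7.16 degrees, less where a joint would pass 70% of its speed; a pose out of reach is approached as far as the arm can. A call with a gripper value outside its range is refused whole. "fingers" is the gripper's target within -1 to 1 (shut at 1, half-way at 0, fully open at -1), set as the call begins (left out, the last holds). The fingers move at their own pace and stop on an object; "newtons" is the grip in N (left out, the last holds). Time passes only in rows, so rows that repeat a pose let the fingers close. It gives the time, the measured TCP pose, the force, the opening and the grip force at its end, in the units of the state.
- r.sense(): the state, without advancing time (a new reading comes with each control period).
- vision.snapshot(name): name is "scene" or "top" or "wrist"; returns a dict with "img" (384x512x3 uint8, blue, green, red), "mtx" (3x3 intrinsics, pixels), "D" ([k1, k2, p1, p2, k3] as OpenCV has them; the pictures are not rectified), "eye" and "attitude" of the camera in the world. Camera axes: x right, y up, looking along -z (the intrinsics and any distortion apply to the point x, -y, -z); pixel columns grow to the right and rows downward; lengths in mm; the calibration is good to about 2 mm. A picture is of the moment at which its call begins. There is no depth.
- r.hand_in(): hands the job in; it is judged then, once.
The state is a dict: "time": time; "joint_pos": joint angles; "qd": joint speeds; "joint_efforts": joint torques, N m; "tool_pos": TCP position; "tcp_rot": TCP orientation; "ft_force": force on the tool from outside, world axes, zero at the start; "wrist_torque": the same for the moment, N m; "finger_gap": finger opening in mm; "grip_force": force on a finger pad.
Only numpy, scipy, OpenCV 4.12 (cv2) and the standard library are available. Lean on these libraries where they do the work, as an engineer would, in place of code of your own. Each camera call takes 0.05 s, during which the arm holds its last target. There are 200 camera calls.

### The job

Before anyone looks into the supply unit it has to be earthed: take the earthing pin out of its wooden rest, push it fully home in the earth socket (the front one, with the raised square brass collar) and let go of it. Only then raise the spring-loaded fuse cover by its grip to about 60 degrees from shut, never past upright, and finish while still holding it there, steady, with the gripper, so that the fuses can be inspected; it would snap shut if let go. Leave the tape roll, the spare fuse carrier and the insulator on the bench where they are.

Things in the scene. Friction and masses are not known exactly. Their poses are not given: they have to be found in the camera images.
- supply_unit: Grey steel supply unit fixed to the bench, 150 mm deep (x), 200 wide (y), 85 high; yaw within 0.3 rad. Origin: centre of underside on the bench; x to its back, y to its left as the robot sees it. Left 120 mm: fuse compartment under the cover. Right 80 mm: closed deck with two vertical sockets, earth socket in front (raised square brass collar), 65 mm behind it a flush one, to stay empty.
- earth_socket (a point): Centre of the mouth of the earth socket, a vertical round hole 10 mm wide, 48 mm deep. The mouth is the top of a 26 x 26 mm brass collar, 6 mm above the deck and 91 mm above the bench; in the unit's frame at x -30, y -60 mm. z up.
- earth_pin: Earthing pin, 107 mm long, about 90 g: brass shaft 8 mm thick, 40 long, tapered foot; round black flange 24 wide, 5 thick; round black handle 20 thick, 62 long (45 to 107 mm above the tip). Origin at the tip, z up along the handle. Starts upright in its wooden rest, tip 6 mm above the bench. Home in the earth socket when the flange sits on the brass collar (tip 40 mm below the mouth).
- pin_tip (a point): Centre of the tip of the earthing pin's shaft (same point as its origin).
- pin_rest: Wooden block 56 x 56 mm, 46 mm high, fixed to the bench, with a vertical hole 10 mm wide in which the earthing pin is parked, flange on the block's top. Origin: centre of its underside. It and the tape roll swap sides of the unit from start to start.
- cover (a joint): Opening angle of the cover, rad: 0 shut (level), grows as the front edge rises; 1.047 is 60 degrees, 1.57 upright, stop at 1.92. A return spring and its weight pull it shut all the way (0.4 to 0.6 N m, about 3 N at the grip): it shuts whenever it is let go.
- cover_plate: The grey steel cover with its grip: 154 mm deep, 118 wide, 3 thick. Origin on the hinge axis at mid width; x points from grip to hinge, y along the hinge axis (to the robot's left), z out of its outer face; turns with the cover.
- cover_hinge (a point): Middle of the cover's hinge axis, which runs along the unit's y at its rear edge: in the unit's frame at x +78.5, y +40 mm, 86.5 mm above the bench.
- cover_grip (a point): Centre of the cover's moulded black grip: a bar 40 mm long (cover's x), 18 wide (y), 14 thick, standing out from the middle of the cover's front edge on a 14 x 3 mm steel tongue, free air round and below it (17 to 57 mm in front of the unit's front face when shut, 88 mm above the bench). 190 mm from the hinge axis. Axes as the cover's.
- tape_roll: Bystander: roll of black insulating tape, 62 x 60 x 19 mm, lying flat; origin: centre of its underside.
- spare_fuse: Bystander: white ceramic fuse carrier, 22 x 78 x 32 mm, long along its y; origin: centre of its underside.
- insulator: Bystander: white ceramic knob insulator, 40 mm across, 47 mm tall, standing; origin: centre of its underside.
Not all that is in view belongs to the job. What is shaped like the earth_pin but green or white is not meant.

How it is judged:
By the outcome, as a careful person would: the job done as asked, in the order asked, and still so for the second after the job is handed in, while the arm keeps its last pose, push and grip.
It also fails if it takes over 61 s, if anything falls off the work surface, if the arm or the gripper's body presses on something with over 40 N, if the wrist force passes 120 N, or if a joint passes its speed limit or range.

## Working session

There is one attempt and no reset: what is moved stays moved. The work goes in short steps, Python scripts to look and compute and a tool call to move; the robot and the scene stay as the last step left them, time stands still between calls to the robot, and variables do not carry over. Pictures are saved under pics/ and viewed, at most 12 in all, crops included, and the job is handed in when it is done.

Besides the shell and the picture viewer there is one more tool, called after "Emit:" as a command line: name --argument value ..., lists and objects as JSON in quotes. step_arm: Moves the arm, as the interface text tells. Its arguments: {"type":"object","properties":{"targets":{"type":"array"},"fingers":{"type":"number"},"newtons":{"type":"number"}},"required":["targets"]}

```bash
mkdir -p pics
cat > h.py <<'E'
import numpy as np, cv2
from bench import r, vision
from scipy.spatial.transform import Rotation as R
def snap(n,f=None):
    s=vision.snapshot(n)
    if f: cv2.imwrite('pics/'+f,s['img'])
    return s
def rot(a):
    a=np.array(a,float)
    if a.shape==(3,3): return a
    if a.size==4: return R.from_quat(a).as_matrix()
    return R.from_euler('xyz',a,degrees=True).as_matrix()
def ray(s,uv):
    p=cv2.undistortPoints(np.array([[uv]],float),np.array(s['mtx'],float),np.array(s['D'],float))[0,0]
    return np.array(s['eye'],float), rot(s['attitude'])@np.array([p[0],-p[1],-1])
def onz(s,uv,z):
    e,d=ray(s,uv); return e+d*(z-e[2])/d[2]
def proj(s,P):
    c=rot(s['attitude']).T@(np.array(P,float)-np.array(s['eye']))
    return cv2.projectPoints(np.array([[c[0],-c[1],-c[2]]]),np.zeros(3),np.zeros(3),np.array(s['mtx'],float),np.array(s['D'],float))[0][0,0]
E
python3 - <<'E'
from h import *
a=snap('scene','s0.png');b=snap('top','t0.png')
for s in(a,b): print(s['eye'],s['attitude'],s['D'])
print(r.sense())
cv2.imwrite('pics/st.png',np.hstack([cv2.resize(a['img'],(400,300)),cv2.resize(b['img'],(400,300))]))
E
```

```text
[ -78.50123725 -700.20646809  831.49877461] [ 49.83334917  -0.97155119 -43.00281391] [-0.03697362  0.          0.          0.          0.        ]
[391.26378326 -89.7115491  938.04586116] [ 9.65656417e+00 -6.55855377e-02 -9.13696834e+01] [-0.08974901  0.          0.          0.          0.        ]
{'time': 0.1, 'joint_pos': array([ 6.90765326e+01,  7.51040548e+00,  8.53233163e+01,  7.24652416e-04,
        8.72628754e+01, -4.89222324e+00]), 'qd': array([ 0.03026195, -0.11897876, -0.01238212,  0.07780559,  0.01200734,
        0.04837317]), 'joint_efforts': array([ 1.29148320e-03, -5.70950818e+01, -5.01940906e+01, -7.82987831e-05,
        8.00445123e-03, -1.57996726e-05]), 'tool_pos': array([165.49590983, 576.23994174, 252.35057805]), 'tcp_rot': array([-1.79903817e+02, -8.95909075e-03,  1.63968713e+02]), 'ft_force': array([0.52700732, 0.29475479, 0.35934486]), 'wrist_torque': array([ 0.00969675,  0.04393574, -0.01469101]), 'grip_force': 0.0, 'finger_gap': 85.50605592072314}
```

View pics/s0.png

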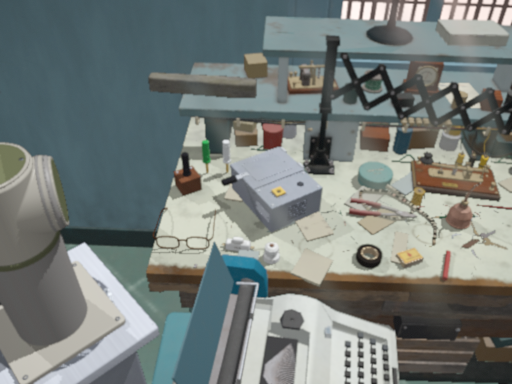

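View pics/t0.png

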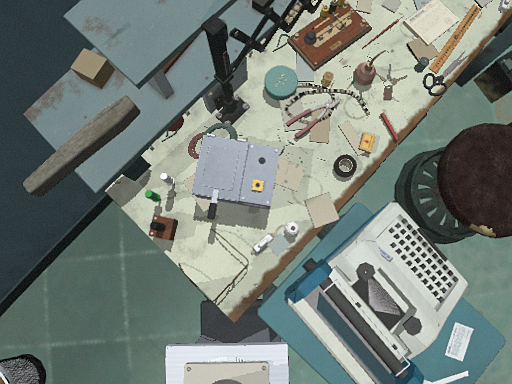

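Scene (s0): the supply unit is at about (278,188), with the collar at (279,191) and the grip at (230,181). The black pin in its wooden rest is at (187,172).
Top (t0): the collar is at (258,185), the flush socket at (263,160) and the grip at (213,210).
Pin candidates in top: black in the wooden rest (157,226), green (152,195), white (166,181). The black one in the block fits the description. I'll confirm it in an enlarged crop.

Run:
```python
from h import *
a=cv2.imread('pics/t0.png')[120:250,140:300];b=cv2.imread('pics/s0.png')[130:230,165:325]
cv2.imwrite('pics/c1.png',cv2.resize(a,None,fx=4.5,fy=4.5,interpolation=cv2.INTER_CUBIC))
cv2.imwrite('pics/c2.png',cv2.resize(b,None,fx=5,fy=5,interpolation=cv2.INTER_CUBIC))
```

```text
(no output)
```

View pics/c1.png

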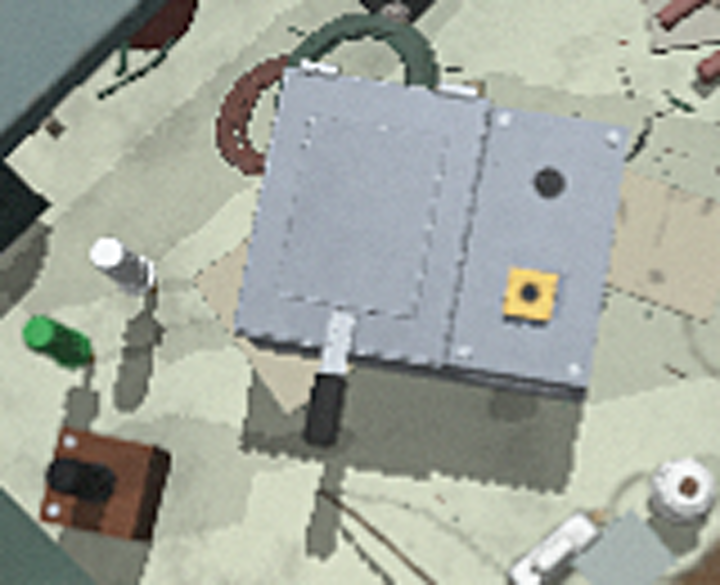

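View pics/c2.png

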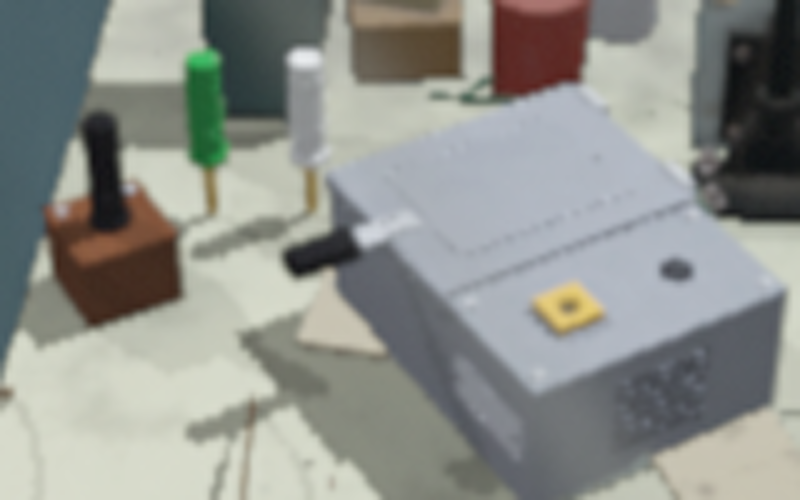

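The crops confirm it: the black-handled pin stands in the wooden block (c1 (75,478), c2 (105,170)); the green and white ones are decoys. The collar is at c1 (530,292), c2 (569,306), and the grip at c1 (324,408). Next I'll locate them.

Run:
```python
from h import *
a=snap('scene');b=snap('top')
T=lambda u,v:((u+.5)/4.5-.5+140,(v+.5)/4.5-.5+120)
S=lambda u,v:((u+.5)/5-.5+165,(v+.5)/5-.5+130)
def tri(p,q):
    A=[];B=[]
    for s,x in((b,p),(a,q)):
        e,d=ray(s,x);d/=np.linalg.norm(d);M=np.eye(3)-np.outer(d,d);A.append(M);B.append(M@e)
    return np.linalg.solve(sum(A),sum(B))
P=lambda *x:print(*[np.round(i,1) for i in x])
k=onz(b,T(530,292),91);P('sock',k,onz(a,S(569,306),91),tri(T(530,292),S(569,306)))
f=onz(b,T(549,182),85);P('flush',f,onz(a,S(677,270),85))
P('yaw',np.degrees(np.arctan2(*(f-k)[[1,0]])))
e1,e2=onz(b,T(585,386),85),onz(b,T(626,128),85);P('edge',e1,e2,np.degrees(np.arctan2(*(e2-e1)[[1,0]])))
P('pintop',onz(b,T(66,474),113),onz(a,S(100,119),113),tri(T(66,474),S(100,119)))
P('block', *[onz(b,T(*p),46) for p in((65,430),(170,450),(150,540),(42,525))])
P('grip',onz(b,T(324,408),95),onz(a,S(320,250),92))
s=r.sense();w=vision.snapshot('wrist');P('wristcam',s['tool_pos'],w['eye'],w['attitude'],w['mtx'])
```

```text
Traceback (most recent call last):
numpy._core._exceptions._UFuncNoLoopError: ufunc 'multiply' did not contain a loop with signature matching types (dtype('<U4'), dtype('float64')) -> None
```

```bash
cat > m.py <<'E'
from h import *
np.set_printoptions(precision=1,suppress=True)
a=snap('scene');b=snap('top')
T=lambda u,v:((u+.5)/4.5-.5+140,(v+.5)/4.5-.5+120)
S=lambda u,v:((u+.5)/5-.5+165,(v+.5)/5-.5+130)
def tri(p,q):
    A=[];B=[]
    for s,x in((b,p),(a,q)):
        e,d=ray(s,x);d/=np.linalg.norm(d);M=np.eye(3)-np.outer(d,d);A.append(M);B.append(M@e)
    return np.linalg.solve(sum(A),sum(B))
P=print
k=onz(b,T(530,292),91);P('sock',k,onz(a,S(569,306),91),tri(T(530,292),S(569,306)))
f=onz(b,T(549,182),85);P('flush',f,onz(a,S(677,270),85))
P('yaw',np.degrees(np.arctan2(*(f-k)[[1,0]])))
e1,e2=onz(b,T(585,386),85),onz(b,T(626,128),85);P('edge',e1,e2,np.degrees(np.arctan2(*(e2-e1)[[1,0]])))
P('pintop',onz(b,T(66,474),113),onz(a,S(100,119),113),tri(T(66,474),S(100,119)))
P('block', *[onz(b,T(*p),46) for p in((65,430),(170,450),(150,540),(42,525))])
P('grip',onz(b,T(324,408),95),onz(a,S(320,250),92))
s=r.sense();w=snap('wrist');P('wristcam',s['tool_pos'],s['tcp_rot'],w['eye'],w['attitude'],w['mtx'])
E
python3 m.py
```

```text
sock [552.5 -90.3  91. ] [551.8 -92.9  91. ] [553.4 -90.6  88.6]
flush [ 616.2 -102.4   85. ] [ 616.5 -104.1   85. ]
yaw -10.762258395075863
edge [ 500.5 -119.2   85. ] [ 646.6 -146.6   85. ] -10.633947598968453
pintop [456.2 157.8 113. ] [456.8 158.  113. ] [456.3 157.5 113.5]
block [486.8 179.   46. ] [474.  117.8  46. ] [423.  128.7  46. ] [432.6 191.2  46. ]
grip [490.5  22.7  95. ] [488.8  19.7  92. ]
wristcam [165.6 576.5 252.9] [-180.   -0.  164.] [ 99.3 596.5 372.1] [-16.    0.1  74. ] [[295.    0.  250.4]
 [  0.  295.  190.4]
 [  0.    0.    1. ]]
```

```bash
cat >> m.py <<'E'
P('green top',tri(T(42,333),S(204,57)),'beam nearL/R',tri((27,188),(151,78)),tri((137,100),(255,86)),'box',tri((90,66),(257,63)),'shelf cornr',tri((97,190),(184,112)),'lamp top',tri((212,25),(330,40)))
E
python3 m.py|tail -1
```

```text
green top [534.  173.2 108.9] beam nearL/R [539.  429.2 196.1] [730.9 183.3 201.2] box [834.4 301.3 195.3] shelf cornr [542.  283.7 146.7] lamp top [791.  -13.4 381.2]
```

Emit:
step_arm --targets '[[[10,-14,0,0,0,0.005],[25,-36,0,0,0,0.01],[45,-65,0,0,0,0.02],[65,-94,0,0,0,0.03],[85,-122,0,0,0,0.04],[105,-151,0,0,0,0.05],[125,-180,0,0,0,0.06],[145,-209,0,0,0,0.07],[165,-238,0,0,0,0.08],[185,-266,0,0,0,0.09],[205,-295,0,0,0,0.0925],[225,-324,0,0,0,0.0925]]]' --fingers -0.3

```text
time: 1.5
tool_pos: [391.4, 251.2, 253.7]
tcp_rot: [180.0, 0.0, 169.3]
ft_force: [0.9, 0.2, 0.0]
finger_gap: 55.6
grip_force: 0.0
```

Emit:
step_arm --targets '[[[15,-22,-5,0,0,0],[30,-43,-10,0,0,0],[40,-60,-20,0,0,0],[48,-72,-30,0,0,0],[53,-80,-40,0,0,0],[55,-85,-45,0,0,0],[55,-86,-48,0,0,0],[55,-86,-48,0,0,0],[55,-86,-48,0,0,0]]]'

```text
time: 2.25
tool_pos: [445.4, 167.3, 205.5]
tcp_rot: [180.0, -0.0, 169.3]
ft_force: [0.0, 0.3, 0.4]
finger_gap: 55.4
grip_force: 0.0
```

Run:
```python
from h import *
np.set_printoptions(precision=1,suppress=True)
s=r.sense();print(s)
w=snap('wrist','w1.png');print(w['eye'],w['attitude'],proj(w,[456.5,157.8,113]),proj(w,[456.5,157.8,51]))
```

```text
{'time': 2.25, 'joint_pos': array([ 14.4, -10.6, 108. ,   0. ,  82.6, -64.9]), 'qd': array([ 0.3, -0.4, -0.6, -0.1,  0. , -0. ]), 'joint_efforts': array([ -0.5, -39. , -48.6,  -0. ,  -0. ,  -0. ]), 'tool_pos': array([445.4, 167.3, 205.5]), 'tcp_rot': array([180. ,  -0. , 169.3]), 'ft_force': array([0. , 0.3, 0.4]), 'wrist_torque': array([ 0. , -0.1, -0. ]), 'grip_force': 0.0, 'finger_gap': 55.37443614395047}
[377.5 180.9 324.7] [-16.    0.   79.3] [240.  217.2] [242.2 194. ]
```

View pics/w1.png

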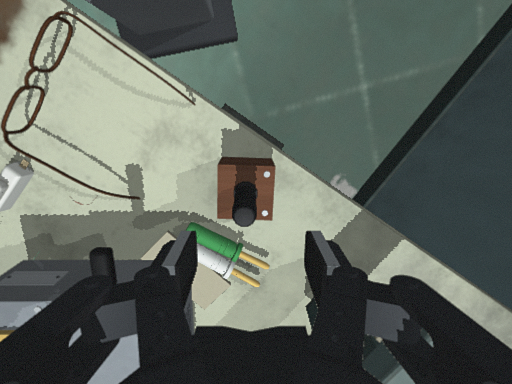

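The wrist view shows the black pin top at about (244,217), in the rest at (246,190), with the green and white decoys to the side at (215,245). I'll refine that with a mask.

Run:
```python
from h import *
np.set_printoptions(precision=1,suppress=True)
w=snap('wrist')
g=w['img'].max(2);m=(g<62).astype(np.uint8)
m[:,:215]=0;m[:,275:]=0;m[:165]=0;m[235:]=0
n,l,st,c=cv2.connectedComponentsWithStats(m)
for i in range(1,n):
    if st[i][4]>30: print(st[i],c[i])
for v in range(176,232,4):
    u=np.where(m[v])[0]; print(v,(u.min(),u.max()) if len(u) else None)
```

```text
[232 181  25  43 756] [244.3 198.8]
176 None
180 None
184 (np.int64(236), np.int64(254))
188 (np.int64(234), np.int64(255))
192 (np.int64(234), np.int64(255))
196 (np.int64(234), np.int64(256))
200 (np.int64(234), np.int64(255))
204 (np.int64(233), np.int64(255))
208 (np.int64(232), np.int64(256))
212 (np.int64(232), np.int64(256))
216 (np.int64(232), np.int64(255))
220 (np.int64(234), np.int64(253))
224 (np.int64(239), np.int64(239))
228 None
```

Emit:
step_arm --targets '[[[5,-4,-5,0,0,0],[9,-7,-20,0,0,0],[9,-7,-40,0,0,0],[9,-7,-60,0,0,0],[9,-7,-78,0,0,0],[9,-7,-94,0,0,0],[9,-7,-106,0,0,0],[9,-7,-113,0,0,0],[9,-7,-116,0,0,0],[9,-7,-116,0,0,0]]]'

```text
time: 3.18
tool_pos: [454.6, 159.7, 89.0]
tcp_rot: [-180.0, -0.0, 169.3]
ft_force: [0.6, -0.8, 0.2]
finger_gap: 55.6
grip_force: 0.0
```

Emit:
step_arm --targets '[[[0,0,0,0,0,0],[0,0,0,0,0,0],[0,0,0,0,0,0],[0,0,0,0,0,0],[0,0,0,0,0,0],[0,0,0,0,0,0]]]' --fingers 1 --newtons 20

```text
time: 3.68
tool_pos: [455.5, 159.9, 90.4]
tcp_rot: [180.0, 0.1, 169.3]
ft_force: [-0.4, 1.7, 5.5]
finger_gap: 19.3
grip_force: 21.9
```

Run:
```python
from h import *
np.set_printoptions(precision=2,suppress=True)
s=r.sense();print({k:s[k] for k in('tool_pos','ft_force','wrist_torque','finger_gap','grip_force')})
w=snap('wrist','w2.png')
```

```text
{'tool_pos': array([455.49, 159.88,  90.36]), 'ft_force': array([-0.36,  1.67,  5.49]), 'wrist_torque': array([-0.05,  0.11,  0.03]), 'finger_gap': 19.331036741077234, 'grip_force': 21.93548507988453}
```

View pics/w2.png

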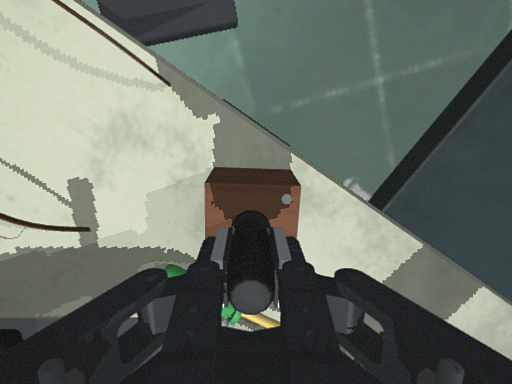

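The pin is gripped (gap 19.3, top at (252,292)) in the rest, with small side forces. Now I'll lift it.

Emit:
step_arm --targets '[[[0,0,0,0,0,0],[0,0,2,0,0,0],[0,0,8,0,0,0],[0,0,18,0,0,0],[0,0,30,0,0,0],[0,0,45,0,0,0],[0,0,62,0,0,0],[0,0,80,0,0,0],[0,0,98,0,0,0],[0,0,112,0,0,0],[0,0,118,0,0,0],[0,0,120,0,0,0]]]' --newtons 50

```text
time: 4.73
tool_pos: [455.2, 159.8, 211.4]
tcp_rot: [179.9, 0.1, 169.3]
ft_force: [0.2, -0.1, -1.2]
finger_gap: 18.6
grip_force: 49.1
```

Emit:
step_arm --targets '[[[4,-10,0,0,0,0],[10,-28,0,0,0,0],[18,-50,0,0,0,0],[26,-74,0,0,0,0],[34,-98,0,0,0,0],[42,-122,0,0,0,0],[50,-146,0,0,0,0],[58,-170,0,0,0,0],[65,-190,0,0,0,0],[68,-200,0,0,0,0],[68,-200,0,0,0,0],[68,-200,0,0,0,0]]]'

```text
time: 5.73
tool_pos: [522.0, -40.5, 208.3]
tcp_rot: [180.0, -0.1, 169.2]
ft_force: [-0.4, 0.7, 0.1]
finger_gap: 18.9
grip_force: 49.2
```

Run:
```python
from h import *
np.set_printoptions(precision=2,suppress=True)
s=r.sense();print({k:s[k] for k in('tool_pos','ft_force','wrist_torque','finger_gap','grip_force')})
p=[]
for n in('wrist','scene','top'):
    w=snap(n); q=proj(w,s['tool_pos']+[0,0,-40]);print(n,q, proj(w,[552.2,-91.5,91]))
    u,v=[int(np.clip(x,lo,hi)) for x,lo,hi in((q[0],50,462),(q[1],75,309))]
    c=w['img'][v-75:v+75,u-50:u+50] if n!='wrist' else w['img'][:300,150:350]
    print(u,v);p.append(cv2.resize(c,(266,400) if n!='wrist' else (266,399+1),interpolation=cv2.INTER_CUBIC))
cv2.imwrite('pics/p3.png',np.hstack(p))
```

```text
{'tool_pos': array([522.  , -40.51, 208.29]), 'ft_force': array([-0.36,  0.74,  0.07]), 'wrist_torque': array([0.03, 0.05, 0.01]), 'finger_gap': 18.91255531922257, 'grip_force': 49.18157301843166}
wrist [249.24 229.53] [198.67 235.69]
249 229
scene [254.92 160.42] [278.11 190.45]
254 160
top [235.38 191.93] [257.89 184.6 ]
235 191
```

View pics/p3.png

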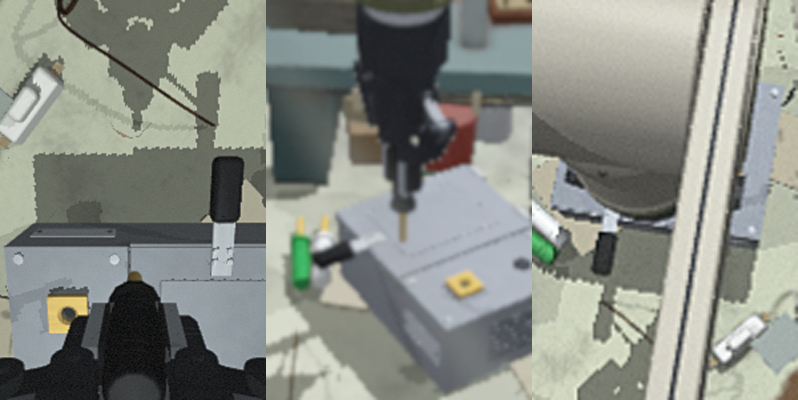

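Panel p3 shows, in the wrist view, the brass tip at about (251,206) and the collar hole at about (200,237). In the scene view the tip is at (255,175) and the hole at (278,191). The decoys now lie on the bench; they were free-standing and had already toppled in w1. I'll measure the tip-to-hole offset with masks in both cameras.

```bash
cat > rel.py <<'E'
from h import *
import sys
np.set_printoptions(precision=1,suppress=True)
def brass(img):
    h=cv2.cvtColor(img,cv2.COLOR_BGR2HSV); return cv2.inRange(h,(12,90,60),(35,255,255))
def meas(n,tcp,tipz):
    w=snap(n);m=brass(w['img']);tp=proj(w,[*tcp[:2],tipz]);cp=proj(w,[552,-91,91])
    def comps(q,rad):
        mm=np.zeros_like(m);u,v=map(int,q);y0=max(0,v-rad);x0=max(0,u-rad);mm[y0:v+rad,x0:u+rad]=m[y0:v+rad,x0:u+rad];return mm
    k=comps(cp,26);n_,l,st,c=cv2.connectedComponentsWithStats(k)
    i=1+np.argmax(st[1:,4]);k=(l==i).astype(np.uint8)
    hull=cv2.convexHull(cv2.findContours(k,0,2)[0][0]);f=np.zeros_like(k);cv2.fillPoly(f,[hull],1)
    hole=(f>0)&(w['img'].max(2)<110)&(cv2.erode(f,np.ones((5,5)))>0)
    hv,hu=np.nonzero(hole)
    M=cv2.moments(f,True);print(n,'collar',st[i],(M['m10']/M['m00'],M['m01']/M['m00']),'hole',(hu.mean(),hv.mean()),len(hu))
    t=comps(tp,14);tv,tu=np.nonzero(t);print(' tip pred',tp,'seen')
    for v in np.unique(tv): print('  ',v,tu[tv==v].min(),tu[tv==v].max())
    return w
if __name__=='__main__':
    s=r.sense();t=s['tool_pos'];print(t)
    for n in('wrist','scene'): meas(n,t,t[2]-84.4)
E
python3 rel.py
```

```text
[522.2 -39.3 208.9]
wrist collar [184 220  31  29 669] (198.12121212121212, 232.82954545454547) hole (np.float64(200.53191489361703), np.float64(235.12765957446808)) 94
 tip pred [249.5 204.9] seen
   204 249 252
   205 247 254
   206 247 255
   207 246 255
   208 246 255
   209 246 255
   210 253 255
scene collar [272 187  13   9  75] (278.325, 191.2625) hole (np.float64(nan), np.float64(nan)) 0
 tip pred [254.6 174.8] seenrel.py:15: RuntimeWarning: Mean of empty slice.
  M=cv2.moments(f,True);print(n,'collar',st[i],(M['m10']/M['m00'],M['m01']/M['m00']),'hole',(hu.mean(),hv.mean()),len(hu))
  ret = ret.dtype.type(ret / rcount)
```

Run:
```python
from h import *
np.set_printoptions(precision=2,suppress=True)
s=r.sense();w=snap('wrist');a=snap('scene')
H=onz(w,(200,234.7),91);T=onz(w,(250.5,206.3),s['tool_pos'][2]-84.4)
print(s['tool_pos'],H,T,H-T)
# scene-camera: tip pixels, brass-ish, near prediction
q=proj(a,T);print(q,onz(a,(278.3,191.3),91));u,v=map(int,q)
for y in range(v-4,v+5): print(y,[tuple(int(k) for k in a['img'][y,x]) for x in range(u-3,u+5)])
```

```text
[522.45 -39.32 209.24] [552.76 -89.21  91.  ] [523.67 -38.81 124.84] [ 29.09 -50.41 -33.84]
[254.88 174.32] [550.33 -94.08  91.  ]
170 [(186, 178, 171), (185, 177, 171), (172, 169, 164), (130, 143, 148), (101, 128, 140), (119, 141, 149), (160, 166, 167), (186, 179, 174)]
171 [(186, 178, 173), (185, 178, 172), (172, 169, 166), (127, 143, 150), (101, 128, 140), (121, 142, 150), (161, 166, 168), (186, 178, 174)]
172 [(187, 179, 174), (186, 178, 172), (172, 169, 167), (126, 143, 152), (102, 130, 142), (123, 142, 151), (162, 166, 168), (186, 178, 174)]
173 [(186, 177, 172), (186, 178, 173), (172, 169, 168), (129, 145, 153), (105, 131, 143), (131, 145, 151), (169, 170, 168), (187, 179, 174)]
174 [(184, 176, 170), (186, 178, 172), (176, 172, 168), (145, 152, 156), (121, 139, 146), (144, 151, 154), (178, 173, 170), (188, 179, 174)]
175 [(183, 175, 169), (184, 176, 170), (183, 176, 171), (170, 167, 165), (154, 157, 158), (166, 164, 163), (184, 176, 172), (189, 180, 174)]
176 [(181, 172, 167), (178, 170, 164), (183, 175, 169), (182, 176, 170), (178, 173, 169), (181, 175, 170), (187, 178, 173), (189, 179, 174)]
177 [(182, 174, 167), (177, 170, 164), (177, 169, 163), (182, 174, 168), (185, 177, 172), (187, 179, 173), (187, 179, 173), (188, 179, 174)]
178 [(184, 175, 169), (182, 173, 167), (177, 169, 163), (176, 169, 163), (181, 173, 167), (186, 177, 172), (188, 180, 174), (188, 179, 174)]
```

Emit:
step_arm --targets '[[[4,-7,0,0,0,0],[11,-19,0,0,0,0],[19,-33,0,0,0,0],[25,-44,0,0,0,0],[29,-50,0,0,0,0],[29,-50,-6,0,0,0],[29,-50,-14,0,0,0],[29,-50,-20,0,0,0],[29,-50,-22,0,0,0],[29,-50,-22,0,0,0],[29,-50,-22,0,0,0]]]'

```text
time: 7.0
tool_pos: [551.4, -89.9, 187.0]
tcp_rot: [180.0, -0.0, 169.3]
ft_force: [0.4, -0.8, -0.0]
finger_gap: 18.8
grip_force: 49.1
```

Run:
```python
from h import *
np.set_printoptions(precision=2,suppress=True)
s=r.sense();print(s['tool_pos'],s['ft_force'],s['joint_pos'])
w=snap('wrist');a=snap('scene')
q=proj(a,[*s['tool_pos'][:2],100]);u,v=map(int,q);print(q,proj(w,[*s['tool_pos'][:2],91]),proj(w,[*s['tool_pos'][:2],s['tool_pos'][2]-84.4]))
c1=cv2.resize(w['img'][150:250,200:300],(400,400),interpolation=cv2.INTER_CUBIC)
c2=cv2.resize(a['img'][v-25:v+25,u-25:u+25],(400,400),interpolation=cv2.INTER_CUBIC);print(u-25,v-25)
cv2.imwrite('pics/p4.png',np.hstack([c1,c2]))
```

```text
[551.36 -89.86 186.98] [ 0.44 -0.77 -0.03] [-14.52   3.45  96.55   0.    80.04 -93.82]
[277.52 187.43] [249.53 200.1 ] [249.48 204.97]
252 162
```

View pics/p4.png

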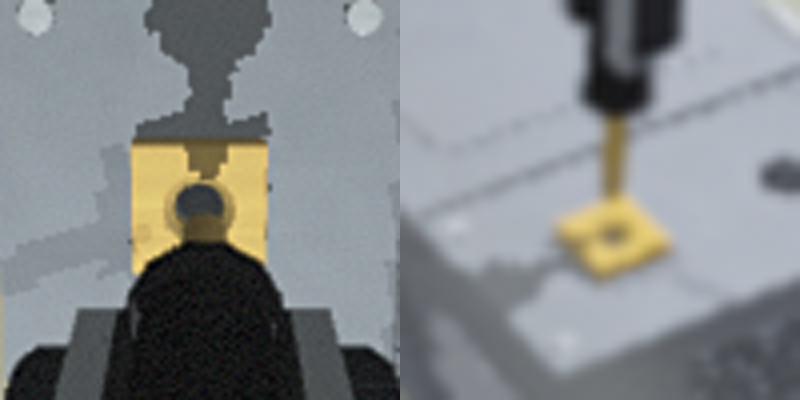

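The hole centre is at about wrist (250,202) and the tip at (251.2,205.5). In the scene view they line up, at (278.7,186) for the tip and (278.9,191) for the hole. Lateral error is at most 1 mm and the hole has a chamfer, so I'll insert with a small correction.

Emit:
step_arm --targets '[[[0.7,-0.7,0,0,0,0],[0.7,-0.7,-3,0,0,0],[0.7,-0.7,-6,0,0,0],[0.7,-0.7,-9,0,0,0],[0.7,-0.7,-12,0,0,0],[0.7,-0.7,-14,0,0,0],[0.7,-0.7,-16,0,0,0],[0.7,-0.7,-18,0,0,0],[0.7,-0.7,-20,0,0,0],[0.7,-0.7,-20,0,0,0]]]'

```text
time: 7.93
tool_pos: [552.1, -91.0, 166.7]
tcp_rot: [180.0, -0.0, 169.3]
ft_force: [-0.8, 0.3, -1.1]
finger_gap: 18.8
grip_force: 49.1
```

Emit:
step_arm --targets '[[[0,0,-3,0,0,0],[0,0,-7,0,0,0],[0,0,-11,0,0,0],[0,0,-15,0,0,0],[0,0,-19,0,0,0],[0,0,-23,0,0,0],[0,0,-26,0,0,0],[0,0,-28,0,0,0],[0,0,-28,0,0,0]]]'

```text
time: 8.68
tool_pos: [552.0, -90.9, 138.6]
tcp_rot: [180.0, -0.1, 169.3]
ft_force: [-0.8, 0.2, -1.5]
finger_gap: 18.6
grip_force: 49.1
```

Emit:
step_arm --targets '[[[0,0,-1,0,0,0],[0,0,-2,0,0,0],[0,0,-3,0,0,0],[0,0,-4,0,0,0],[0,0,-5,0,0,0],[0,0,-5,0,0,0]]]'

```text
time: 9.18
tool_pos: [552.7, -91.1, 135.4]
tcp_rot: [-180.0, 0.1, 169.3]
ft_force: [-3.4, 0.1, 7.2]
finger_gap: 18.7
grip_force: 49.9
```

Emit:
step_arm --targets '[[[0,0,-1,0,0,0],[0,0,-2,0,0,0],[0,0,-3,0,0,0],[0,0,-3,0,0,0],[0,0,-3,0,0,0]]]'

```text
time: 9.6
tool_pos: [553.1, -91.1, 135.3]
tcp_rot: [-180.0, 0.1, 169.3]
ft_force: [-13.5, 3.8, 27.7]
finger_gap: 18.7
grip_force: 52.2
```

It's hard on the collar: z didn't change while the force rose to 28 N. I'll relax and release.

Emit:
step_arm --targets '[[[-0.3,0,2,0,0,0],[-0.3,0,4,0,0,0],[-0.3,0,5,0,0,0],[-0.3,0,5,0,0,0]]]'

```text
time: 9.93
tool_pos: [552.2, -91.0, 136.3]
tcp_rot: [180.0, 0.0, 169.3]
ft_force: [-0.2, -0.5, -0.6]
finger_gap: 18.7
grip_force: 49.2
```

Emit:
step_arm --targets '[[[0,0,0,0,0,0],[0,0,0,0,0,0],[0,0,0,0,0,0],[0,0,0,0,0,0],[0,0,2,0,0,0],[0,0,8,0,0,0],[0,0,20,0,0,0],[0,0,40,0,0,0],[0,0,60,0,0,0],[0,0,80,0,0,0],[0,0,95,0,0,0],[0,0,100,0,0,0]]]' --fingers -0.3

```text
time: 10.93
tool_pos: [553.7, -91.4, 241.1]
tcp_rot: [-180.0, 0.4, 169.3]
ft_force: [1.1, 1.0, -0.1]
finger_gap: 55.4
grip_force: 0.0
```

Run:
```python
from h import *
np.set_printoptions(precision=2,suppress=True)
s=r.sense();t=s['tool_pos'];print(t,s['joint_pos'],s['finger_gap'])
w=snap('wrist');a=snap('scene')
pc=[552.3,-91,158];q=proj(w,pc);print(q,proj(a,pc),proj(a,[552.3,-91,96]))
c1=cv2.resize(w['img'],(400,300));u,v=map(int,proj(a,[552,-91,125]))
c2=cv2.resize(a['img'][v-30:v+30,u-40:u+40],(400,300),interpolation=cv2.INTER_CUBIC)
cv2.imwrite('pics/p5.png',np.hstack([c1,c2]))
print('grip pred px',proj(w,[490.6,21.9,95]))
# lift-over grasp pts: shut and 60deg poses for tool pitch
```

```text
[553.73 -91.41 241.08] [-14.61   1.49  92.84   0.    85.32 -93.88] 55.408420207150954
[249.78 202.9 ] [279.02 168.45] [278.07 188.76]
grip pred px [367.33  87.68]
```

View pics/p5.png

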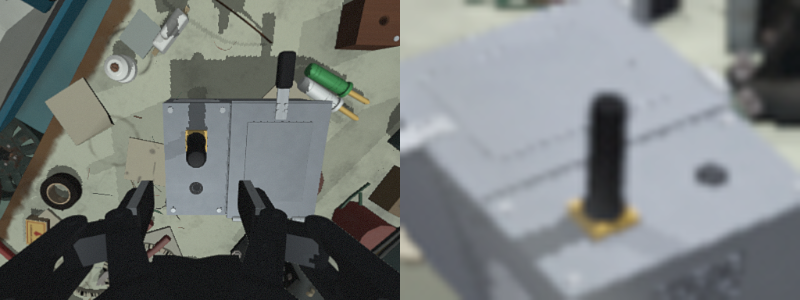

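The pin is home on its collar and upright (scene crop (605,155)). The grip is at wrist (366,90), as predicted. Now a tilted approach to the grip, starting 45° forward so the hand can turn with the cover.

Emit:
step_arm --targets '[[[-5,5,4,0,0,0],[-15,16,4,-0.012,-0.064,0],[-27,28,4,-0.026,-0.14,0],[-39,41,2,-0.041,-0.22,0],[-51,54,-2,-0.056,-0.3,0],[-63,66,-6,-0.072,-0.38,0],[-75,78,-10,-0.088,-0.46,0],[-87,91,-15,-0.103,-0.54,0],[-98,103,-20,-0.117,-0.62,0],[-108,114,-26,-0.132,-0.7,0],[-116,121,-32,-0.146,-0.772,0],[-119,124,-36,-0.146,-0.772,0]]]'

```text
time: 12.03
tool_pos: [477.9, 52.9, 219.6]
tcp_rot: [-178.9, 43.3, 169.4]
ft_force: [-1.2, 0.5, -0.6]
finger_gap: 55.6
grip_force: 0.0
```

Emit:
step_arm --targets '[[[0,0,-5,0,0,0],[0,0,-15,0,0,0],[0,0,-27,0,0,0],[0,0,-39,0,0,0],[0,0,-48,0,0,0],[0,0,-53,0,0,0],[0,0,-53,0,0,0],[0,0,-53,0,0,0],[0,0,-53,0,0,0]]]'

```text
time: 12.78
tool_pos: [492.0, 55.6, 171.3]
tcp_rot: [-178.3, 42.2, 169.2]
ft_force: [0.4, 0.2, -0.2]
finger_gap: 55.1
grip_force: 0.0
```

Run:
```python
from h import *
np.set_printoptions(precision=2,suppress=True)
s=r.sense();t=s['tool_pos'];print(t,s['tcp_rot'],s['joint_pos'],s['ft_force'])
print(rot(s['tcp_rot']))
w=snap('wrist','w6.png');print(proj(w,[490.6,22.3,88]))
```

```text
[492.01  55.64 171.31] [-178.34   42.25  169.19] [ 11.88 -41.96 143.13 -25.19  42.22 -53.46] [ 0.41  0.19 -0.23]
[[-0.73  0.21  0.65]
 [ 0.14  0.98 -0.15]
 [-0.67 -0.02 -0.74]]
[198.96 135.98]
```

View pics/w6.png

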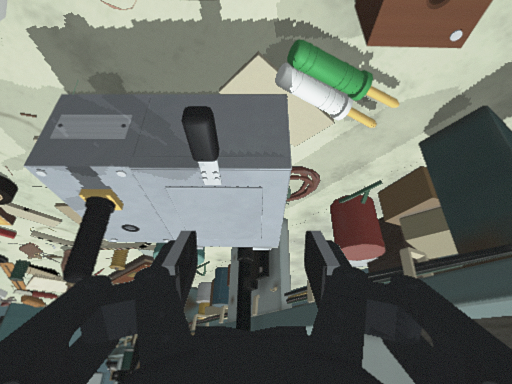

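Joint 3 has reached its range end, so this tilt is too much so close in. I'll fit a small kinematic model from the recorded states to choose a feasible tilt.

```bash
cat > kin.py <<'E'
from h import *
from scipy.optimize import least_squares
D=[([69.0765,7.5104,85.3233,0,87.2629,-4.892],[165.5,576.24,252.35]),([14.4,-10.6,108,0,82.6,-64.9],[445.4,167.3,205.5]),
([-14.52,3.45,96.55,0,80.04,-93.82],[551.36,-89.86,186.98]),([-14.61,1.49,92.84,0,85.32,-93.88],[553.73,-91.41,241.08]),([11.88,-41.96,143.13,-25.19,42.22,-53.46],[492.01,55.64,171.31])]
E=lambda a,x:R.from_euler(a,x,degrees=True)
def fk(q,p):
    a1,d1,a2,a3,l,L=p
    W=E('z',q[0])
    A=W*E('y',q[1]);B=W*E('y',q[1]+q[2]);C=B*E('z',q[3])*E('y',q[4])*E('z',q[5])
    return W.apply([a1,0,d1])+A.apply([0,0,a2])+B.apply([a3,0,l])+C.apply([0,0,L]),C
res=least_squares(lambda p:np.ravel([fk(q,p)[0]-t for q,t in D]),[0,300,300,0,300,200])
p=res.x
lim=np.array([[-169,169],[-51,129],[1.5,142],[-76,256],[0.5,156],[-152,152]])
C0=fk(D[3][0],p)[1]; Rt=rot([180,0,169.3]); off=C0.inv()*R.from_matrix(Rt)
def ik(P,th,q0):
    yh=np.array([.186,.983,0]);G=R.from_rotvec(np.radians(th)*yh)*R.from_matrix(Rt)
    f=lambda q:np.r_[fk(q,p)[0]-P,100*((fk(q,p)[1]*off).inv()*G).as_rotvec()]
    s=least_squares(f,np.clip(q0,lim[:,0]+.5,lim[:,1]-.5),bounds=(lim[:,0],lim[:,1]),max_nfev=300);return s.x,np.abs(s.fun).max()
hinge=np.array([677.4,-13.4,86.5]);xh=np.array([.983,-.186,0])
hinge=np.array([490.6,22.3,86.5])+190*xh
def tcp(cov,th):  # cover angle, tool tilt
    c,s=np.cos(np.radians(cov)),np.sin(np.radians(cov))
    g=hinge-190*c*xh+[0,0,190*s]+1.5*np.array([*(s*xh[:2]),c])
    z=-np.sin(np.radians(th))*xh-np.array([0,0,np.cos(np.radians(th))])
    return g-3*z,z
if __name__=='__main__':
    np.set_printoptions(precision=1,suppress=True)
    print(p,res.cost,off.magnitude())
    for th in(-40,-30,-20,-10,0):
        q=[3,-20,120,0,60,-76]
        P,z=tcp(0,th)
        for P_,n,t in((P-60*z,'pre',th),(P,'shut',th),(tcp(30,th+30)[0],'30',th+30),(tcp(60,th+60)[0],'60',th+60),(tcp(60,th+40)[0],'60-20',th+40)):
            q,e=ik(P_,t,q);print(th,n,P_,q,round(e,1))
E
python3 kin.py
```

```text
[ 34.6 327.  269.3  94.6 524.7 222.2] 5678.237379410287 1.5702820617846163
-40 pre [450.8  29.8 136.3] [ 11.5 -38.7 142.  -20.8  50.4 -56.5] 15.0
-40 shut [488.7  22.7  90.3] [  8.1 -26.  141.2 -26.1  28.4 -52.1] 0.0
-40 30 [515.8  17.5 185.8] [  3.  -12.2 112.4  -2.6  69.8 -75.6] 0.0
-40 60 [586.3   4.2 254.6] [ -0.8  22.7  69.2   3.4 107.5 -79.6] 0.0
-40 60-20 [585.3   4.4 254.8] [  0.5   6.3  86.3  -0.1  87.1 -78.8] 0.0
-30 pre [459.6  28.2 142.6] [  8.  -40.6 142.  -12.2  50.8 -65.8] 0.9
-30 shut [489.1  22.6  90.6] [  6.6 -21.1 134.6 -14.1  38.1 -63.8] 0.0
-30 30 [516.4  17.4 185.8] [  2.   -3.9 104.3  -0.1  79.3 -77.3] 0.0
-30 60 [586.7   4.1 254.4] [ -1.3  31.   60.7   5.2 117.5 -79.4] 0.0
-30 60-20 [585.8   4.3 254.7] [ -0.2  14.4  77.7   1.7  97.4 -79.4] 0.0
-20 pre [469.4  26.3 147.2] [  5.9 -28.9 131.6  -6.8  58.  -70.7] 0.0
-20 shut [489.6  22.5  90.8] [  5.1 -14.6 127.1  -7.4  48.1 -70.2] 0.0
-20 30 [516.9  17.3 185.8] [  1.1   4.5  96.2   1.9  88.7 -78.4] 0.0
-20 60 [587.2   4.  254.1] [ -1.8  39.3  52.4   7.2 127.4 -78.7] 0.0
-20 60-20 [586.3   4.2 254.6] [ -0.8  22.7  69.2   3.4 107.5 -79.6] 0.0
-10 pre [479.8  24.3 150. ] [  4.1 -17.4 121.   -2.9  66.4 -74.2] 0.0
-10 shut [490.1  22.4  91. ] [  3.8  -7.2 119.2  -3.1  58.  -74.1] 0.0
-10 30 [517.4  17.2 185.6] [  0.3  12.8  88.4   3.7  98.1 -79. ] 0.0
-10 60 [587.5   4.  253.7] [ -2.1  47.5  44.4   9.6 137.1 -77.3] 0.0
-10 60-20 [586.7   4.1 254.4] [ -1.3  31.   60.7   5.2 117.5 -79.4] 0.0
0 pre [490.6  22.3 151. ] [  2.6  -6.4 110.7  -0.1  75.3 -76.6] 0.0
0 shut [490.6  22.3  91. ] [  2.6   0.7 111.1  -0.1  67.8 -76.6] 0.0
0 30 [517.8  17.1 185.4] [ -0.3  21.1  80.7   5.4 107.4 -79.3] 0.0
0 60 [587.8   3.9 253.3] [ -2.3  55.4  36.8  13.1 146.5 -74.7] 0.0
0 60-20 [587.2   4.  254.1] [ -1.8  39.3  52.4   7.2 127.4 -78.7] 0.0
```

Emit:
step_arm --targets '[[[43,0,10,0.02,0.1,0],[43,0,20,0.05,0.25,0],[43,0,30,0.065,0.344,0],[43,0,30,0.065,0.344,0],[43,0,30,0.065,0.344,0]]]'

```text
time: 13.25
tool_pos: [537.8, 55.7, 204.7]
tcp_rot: [-178.4, 22.4, 169.1]
ft_force: [0.3, -0.3, -0.5]
finger_gap: 55.6
grip_force: 0.0
```

```bash
cat > mv.py <<'E'
import sys
import kin; from kin import *
np.set_printoptions(precision=3,suppress=True)
s=r.sense();t=s['tool_pos'];D.append((list(s['joint_pos']),list(t)))
for free in (0,1):
    f=lambda x:np.ravel([fk(np.array(q)+[0,0,0,0,0,0],x)[0]-tt for q,tt in D])
    p2=least_squares(f,[0,300,300,0,300,200],loss='soft_l1' if free else 'linear').x;print(p2,np.abs(f(p2)).reshape(-1,3).max(1))
kin.p=p2
print(t,s['tcp_rot'],s['joint_pos'])
for th in map(float,sys.argv[1:]):
    G=R.from_rotvec(np.radians(th)*np.array([.186,.983,0]))*R.from_matrix(Rt)
    dr=(G*R.from_matrix(rot(s['tcp_rot'])).inv()).as_rotvec();P,z=tcp(0,th)
    print(th,'pre',P-60*z-t,'shut',P-t,'turn',dr, 'ik',ik(P,th,s['joint_pos']))
E
python3 mv.py -20 -25 -30
```

```text
[ 44.333 325.578 243.205  95.51  516.998 194.315] [44.287 42.959 48.384 49.883  9.418 32.29 ]
[ 86.25  282.33  234.117  73.455 485.905 165.276] [48.148 53.983 52.044 52.951  3.39  27.811]
[537.843  55.726 204.745] [-178.427   22.352  169.13 ] [  5.291 -18.853 117.673  -8.75   60.328 -70.59 ]
-20.0 pre [-68.423 -29.418 -57.544] shut [ -48.251  -33.235 -113.926] turn [0.033 0.035 0.013] ik (array([  4.39 , -17.048, 130.448,  -7.138,  47.119, -70.913]), np.float64(3.268496584496461e-13))
-25.0 pre [-73.415 -28.473 -59.647] shut [ -48.489  -33.19  -114.026] turn [ 0.016 -0.05   0.014] ik (array([  4.869, -20.149, 133.778,  -9.886,  42.264, -68.49 ]), np.float64(2.8421709430404007e-13))
-30.0 pre [-78.207 -27.567 -62.185] shut [ -48.717  -33.147 -114.147] turn [-0.001 -0.136  0.015] ik (array([  5.358, -23.009, 136.992, -13.359,  37.403, -65.34 ]), np.float64(1.7337242752546445e-11))
```

```bash
sed -i 's/a1,d1,a2,a3,l,L=p/a1,d1,a2,a3,l,L,dy=p/; s/W.apply(\[a1,0,d1\])/W.apply([a1,dy,d1])/; s/\[0,300,300,0,300,200\]/[0,300,300,0,300,200,50]/' kin.py mv.py; python3 mv.py -25 -30; sed -i 's/^p=res.x/p=res.x/' kin.py; python3 kin.py | grep -E '^\[|^-(30|40|20) (shut|30|60)'
```

```text
[  0.135 318.444 369.044  61.877 553.304 342.861  51.229] [0.043 0.205 0.038 0.046 0.055 0.035]
[  0.136 318.441 369.044  61.874 553.303 342.86   51.229] [0.042 0.206 0.037 0.045 0.054 0.035]
[537.843  55.726 204.745] [-178.427   22.352  169.13 ] [  5.291 -18.853 117.673  -8.75   60.328 -70.59 ]
-25.0 pre [-73.415 -28.473 -59.647] shut [ -48.489  -33.19  -114.026] turn [ 0.016 -0.05   0.014] ik (array([ -0.208, -24.005, 134.887,  -6.452,  44.317, -75.844]), np.float64(3.353761712787673e-12))
-30.0 pre [-78.207 -27.567 -62.185] shut [ -48.717  -33.147 -114.147] turn [-0.001 -0.136  0.015] ik (array([  0.666, -28.204, 139.341,  -9.088,  39.352, -73.081]), np.float64(6.252776074688882e-13))
[  0.1 318.4 369.   61.9 553.4 342.9  51.2] 0.027976223412245087 1.5702820617846163
-40 shut [488.7  22.7  90.3] [  4.7 -29.5 142.  -20.   35.5 -60.5] 9.0
-40 30 [515.8  17.5 185.8] [ -2.8 -12.7 112.6  -1.5  69.9 -81.7] 0.0
-40 60 [586.3   4.2 254.6] [ -5.6  23.4  68.4   1.8 107.7 -84.6] 0.0
-40 60-20 [585.3   4.4 254.8] [ -4.6   4.8  87.9  -0.1  86.9 -83.8] 0.0
-30 shut [489.1  22.6  90.6] [  0.7 -28.2 139.3  -9.1  39.4 -73.1] 0.0
-30 30 [516.4  17.4 185.8] [ -3.7  -3.4 103.5  -0.1  79.5 -83. ] 0.0
-30 60 [586.7   4.1 254.4] [ -6.   32.9  58.5   2.6 118.1 -84.6] 0.0
-30 60-20 [585.8   4.3 254.7] [ -5.1  14.1  78.2   0.9  97.4 -84.4] 0.0
-20 shut [489.6  22.5  90.8] [ -1.  -19.7 130.4  -4.5  49.3 -77.9] 0.0
-20 30 [516.9  17.3 185.8] [ -4.4   6.   94.6   1.   89.1 -83.8] 0.0
-20 60 [587.2   4.  254.1] [ -6.3  42.5  48.6   3.6 128.4 -84.3] 0.0
-20 60-20 [586.3   4.2 254.6] [ -5.6  23.4  68.4   1.8 107.7 -84.6] 0.0
```

The model now fits to 0.2 mm. A start tilt of −25° is feasible (j3 about 135°). Moving to pre-grasp, then onto the grip.

Emit:
step_arm --targets '[[[-8,-3,-5,0.003,-0.01,0.003],[-24,-9,-15,0.008,-0.025,0.007],[-44,-17,-30,0.016,-0.05,0.014],[-62,-24,-45,0.016,-0.05,0.014],[-72,-28,-56,0.016,-0.05,0.014],[-73.5,-28.5,-60,0.016,-0.05,0.014],[-73.5,-28.5,-60,0.016,-0.05,0.014],[-73.5,-28.5,-60,0.016,-0.05,0.014]]]'

```text
time: 13.92
tool_pos: [462.3, 28.0, 142.3]
tcp_rot: [-179.9, 25.0, 169.4]
ft_force: [0.1, -0.1, 0.9]
finger_gap: 55.6
grip_force: 0.0
```

```bash
python3 mv.py -25 | tail -2
python3 - <<'E'
from h import *
w=snap('wrist');q=proj(w,[490.6,22.3,95]);print(q)
g=(w['img'].max(2)<60).astype(np.uint8);u,v=map(int,q)
m=np.zeros_like(g);m[v-50:v+50,u-35:u+35]=g[v-50:v+50,u-35:u+35]
n,l,st,c=cv2.connectedComponentsWithStats(m)
for i in range(1,n):
    if st[i][4]>80: print(st[i],c[i],onz(w,c[i],93))
E
```

```text
[462.286  27.958 142.29 ] [-179.914   25.001  169.411] [  0.695 -34.688 135.965  -5.948  54.309 -76.27 ]
-25.0 pre [ 2.141 -0.705  2.808] shut [ 27.067  -5.422 -51.571] turn [ 0.001 -0.    -0.001] ik (array([ -0.208, -24.002, 134.885,  -6.453,  44.316, -75.844]), np.float64(6.821210263296962e-13))
[248.91035854 229.89733748]
[ 237  195   29   51 1220] [250.56229508 219.7942623 ] [483.68973518  24.66422945  93.        ]
```

Emit:
step_arm --targets '[[[3,-0.5,-5,0,0,0],[8,-1.5,-15,0,0,0],[13,-2.5,-25,0,0,0],[18,-3.5,-35,0,0,0],[23,-4.5,-44,0,0,0],[26,-5,-49,0,0,0],[27,-5,-51,0,0,0],[27,-5,-51,0,0,0]]]'

```text
time: 14.63
tool_pos: [489.1, 22.8, 90.5]
tcp_rot: [-179.9, 24.9, 169.4]
ft_force: [-0.2, -0.4, 0.8]
finger_gap: 55.3
grip_force: 0.0
```

Emit:
step_arm --targets '[[[0,0,0,0,0,0],[0,0,0,0,0,0],[0,0,0,0,0,0],[0,0,0,0,0,0],[0,0,0,0,0,0],[0,0,0,0,0,0]]]' --fingers 1 --newtons 50

```text
time: 15.13
tool_pos: [489.4, 22.9, 91.6]
tcp_rot: [-179.9, 25.0, 169.4]
ft_force: [-1.5, 2.5, 2.6]
finger_gap: 17.1
grip_force: 52.5
```

```bash
cat > pl.py <<'E'
import sys
from kin import *
np.set_printoptions(precision=3,suppress=True)
s=r.sense();t=s['tool_pos'];print(t,s['tcp_rot'],s['ft_force'],s['wrist_torque'],s['finger_gap'],s['grip_force'])
yh=np.array([.186,.983,0]);q=s['joint_pos']
for c in range(5,61,5):
    th=-25+40*c/60
    P=hinge+R.from_rotvec(np.radians(c)*yh).apply(t-hinge-(3*0))
    # keep the grasp point 3 ahead on the arc
    z0=-np.sin(np.radians(-25))*xh-np.array([0,0,np.cos(np.radians(-25))]);z1=-np.sin(np.radians(th))*xh-np.array([0,0,np.cos(np.radians(th))])
    P=hinge+R.from_rotvec(np.radians(c)*yh).apply(t+3*z0-hinge)-3*z1
    q,e=ik(P,th,q);print(c,P-t,np.radians(th+25)*yh,np.round(q,0),round(e,2))
E
python3 pl.py
```

```text
[489.354  22.938  91.603] [-179.936   24.975  169.397] [-1.483  2.451  2.573] [ 0.248  0.117 -0.057] 17.076933599215916 52.47818648815155
5 [ 1.073 -0.203 16.641] [0.011 0.057 0.   ] [ -1. -23. 131.  -5.  50. -78.] 0.0
10 [ 3.567 -0.675 33.128] [0.022 0.114 0.   ] [ -1. -21. 127.  -4.  55. -79.] 0.0
15 [ 7.462 -1.412 49.336] [0.032 0.172 0.   ] [ -2. -18. 122.  -3.  60. -80.] 0.0
20 [12.729 -2.409 65.141] [0.043 0.229 0.   ] [ -2. -15. 118.  -2.  65. -81.] 0.0
25 [19.33  -3.658 80.424] [0.054 0.286 0.   ] [ -3. -12. 113.  -1.  70. -82.] 0.0
30 [27.215 -5.15  95.068] [0.065 0.343 0.   ] [ -3.  -8. 108.  -1.  75. -82.] 0.0
35 [ 36.324  -6.873 108.961] [0.076 0.4   0.   ] [ -4.  -4. 103.  -0.  79. -83.] 0.0
40 [ 46.588  -8.815 121.998] [0.087 0.458 0.   ] [ -4.   0.  97.   0.  84. -83.] 0.0
45 [ 57.931 -10.962 134.08 ] [0.097 0.515 0.   ] [ -4.   4.  92.   0.  89. -84.] 0.0
50 [ 70.267 -13.296 145.115] [0.108 0.572 0.   ] [ -5.   9.  86.   1.  93. -84.] 0.0
55 [ 83.501 -15.8   155.017] [0.119 0.629 0.   ] [ -5.  14.  80.   1.  98. -84.] 0.0
60 [ 97.535 -18.455 163.713] [0.13  0.686 0.   ] [ -5.  19.  73.   1. 103. -84.] 0.0
```

Emit:
step_arm --targets '[[[0.2,0,6,0.004,0.02,0],[1,-0.2,16.5,0.011,0.057,0],[2,-0.4,25,0.016,0.085,0],[3.5,-0.7,33,0.022,0.114,0],[5.5,-1,41,0.027,0.143,0],[7.5,-1.4,49.5,0.032,0.172,0],[10,-1.9,57.5,0.038,0.2,0],[12.7,-2.4,65,0.043,0.229,0],[16,-3,73,0.049,0.258,0],[19.3,-3.7,80.5,0.054,0.286,0],[23,-4.4,88,0.06,0.315,0],[27,-5.1,95,0.065,0.343,0]]]'

```text
time: 16.13
tool_pos: [515.2, 18.0, 184.9]
tcp_rot: [-180.0, 4.7, 169.4]
ft_force: [2.3, 1.5, -6.6]
finger_gap: 17.1
grip_force: 51.8
```

Emit:
step_arm --targets '[[[4.5,-0.9,7,0.005,0.028,0],[9.3,-1.8,14,0.011,0.057,0],[14.3,-2.7,20.6,0.016,0.086,0],[19.6,-3.7,27,0.022,0.115,0],[25.2,-4.8,33.2,0.027,0.143,0],[31,-5.9,39.1,0.032,0.172,0],[37,-7,44.7,0.038,0.2,0],[43.3,-8.2,50.1,0.043,0.229,0],[49.8,-9.4,55.2,0.049,0.258,0],[56.5,-10.7,60,0.054,0.286,0],[64,-12.1,64.7,0.06,0.315,0],[70.5,-13.4,68.7,0.065,0.343,0]]]'

```text
time: 17.13
tool_pos: [585.5, 4.5, 254.0]
tcp_rot: [-180.0, -15.4, 169.4]
ft_force: [-4.5, 2.0, -2.8]
finger_gap: 17.1
grip_force: 52.1
```

Emit:
step_arm --targets '[[[0,0,0,0,0,0],[0,0,0,0,0,0],[0,0,0,0,0,0],[0,0,0,0,0,0],[0,0,0,0,0,0],[0,0,0,0,0,0],[0,0,0,0,0,0],[0,0,0,0,0,0]]]'

```text
time: 17.8
tool_pos: [585.3, 4.6, 253.8]
tcp_rot: [-180.0, -15.3, 169.4]
ft_force: [-4.9, 2.5, -0.4]
finger_gap: 17.1
grip_force: 52.3
```

Run:
```python
from kin import *
np.set_printoptions(precision=2,suppress=True)
s=r.sense();t=s['tool_pos'];z=rot(s['tcp_rot'])[:,2];g=t+3*z-hinge
print(t,s['tcp_rot'],s['ft_force'],s['wrist_torque'],s['finger_gap'],s['qd'],'angle',np.degrees(np.arctan2(g[2],-g@xh)),np.hypot(g[2],g@xh))
a=snap('scene');w=snap('wrist')
cv2.imwrite('pics/p7.png',np.hstack([cv2.resize(a['img'][90:240,140:340],(400,300)),cv2.resize(w['img'],(400,300))]))
```

```text
[585.29   4.58 253.81] [-179.99  -15.27  169.4 ] [-4.91  2.47 -0.37] [ 0.26  0.89 -0.18] 17.124374973048987 [-0.04  0.02  0.06  0.02 -0.1   0.01] angle 60.09014281743534 189.67645699019923
```

View pics/p7.png

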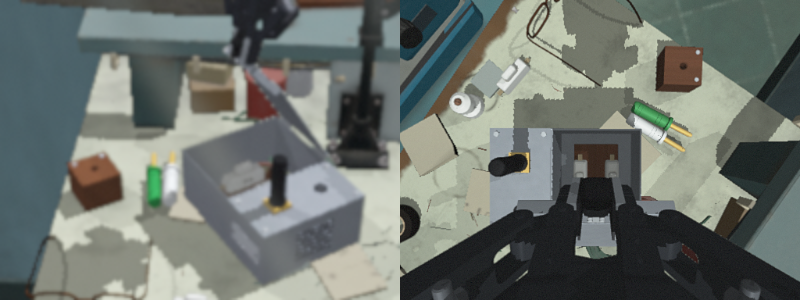

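The cover is raised to about 60° and held steady (scene panel (290,100)). The pin is home at (279,180) and the rest is empty. Handing in.

```bash
python3 -c "
from bench import r
print(r.hand_in())"
```

```text
the job is handed in; nothing more can be done
None
```

The earthing pin is fully home in the earth socket and released, and the gripper is holding the fuse cover steady at about 60°; the job is handed in, with no verdict shown.

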